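# Refit the water filter cartridge and hold the cap at the bleed position

### The arm

A 6-joint arm with a two-finger parallel gripper is mounted at the origin on the work surface. World frame = base frame: x ahead of the robot, y to its left, z up, the work surface at z = 0. Lengths are in m, angles in rad, forces in N, time in s.
With the tool pointing down it reaches from about 0.35 to 0.975 m from the base axis. Payload 4.9 kg.
Tool frame: the origin (TCP) lies midway between the tips of the shut fingers; the grasp point (between the pads) lies 19 mm behind it; z points along the fingers, y is the line along which they close (so a half turn about z gives the same grasp; the last joint's range is limited). The gripper opens to 85 mm and grips with 20 to 120 N. Pads are 22 mm wide; open, the fingers measure 114 mm over their backs; the gripper's body (76 mm by 85 mm) begins 54 mm behind the grasp point. The pads swing forward as they close: fully open they stand 13 mm farther back than shut.
Start: joints at [1.184, 0.053, 1.613, -0, 1.476, -0.119], TCP at [0.165, 0.603, 0.231] pointing down, gripper open.
Joint ranges: [-3.01, 3.01], [-1.01, 2.22], [0.06, 2.58], [-1.02, 4.17], [0.09, 2.62], [-3.14, 3.14]. Speed limits (rad/s): [2.57, 2.57, 3.14, 3.14, 3.14, 3.14].

### API

Orientations are given as a unit quaternion [w, x, y, z].
In Python, from plant import manip gives the robot as it stands.
- The arm moves only by the tool move_arm, never from a script. Its argument "increments" is one flat list of numbers, 5 for each row, row after row: the shift along the tool's x, y, z in mm, then the turn about the tool's z in rad, then the opening, from 0 (shut) to 1 (fully open). In form: [tx, ty, tz, spin, jaw, tx, ty, tz, spin, jaw, ...]. A call has 1 to 8 rows; each row shifts and turns the commanded pose from where the row before left it, along the tool's axes as they then stand; what a row does not reach is not made up. A row lasts 1/12 s, in which the tool goes at most 41.7 mm and 7.16 degrees, less where a joint would pass 70% of its speed; a pose out of reach is approached as far as the arm can. A call with a gripper value outside its range is refused whole. The fingers move at their own pace and stop on an object; the grip force is fixed at half the most. Time passes only in rows, so rows that do not move let the fingers close. It gives the time, the measured TCP pose, the force, the opening and the grip force at its end, in the units of the state.
- manip.state(): the state, without advancing time (a new reading comes with each control period).
- manip.grab_frame(name): name is "scene" or "top" or "wrist"; returns a dict with "image" (400x640x3 uint8, blue, green, red), "fov_y" (degrees; the focal length in pixels is half the picture's height over the tangent of half this angle, whatever the lens; pixels are square), "cx", "cy" (the principal point, pixels), "k1" (the pictures are not rectified: a ray, as slopes to the right and down, at radius r is drawn at 1 + k1 r^2 times it, then the intrinsics apply), "eye" and "rotation" of the camera in the world; the wrist camera has in their place "T_tool_cam" (4x4, takes a point from camera to tool coordinates, whose origin is the TCP and whose axes are the flange's). Camera axes: x right, y down, z forward; pixel columns grow to the right and rows downward; lengths in m; the calibration is good to about 2 mm. A picture is of the moment at which its call begins: read the wrist's pose just before it. There is no depth.
- manip.job_done(): hands the job in; it is judged then, once.
The state is a dict: "time": time; "joint_pos": joint angles; "joint_vel": joint speeds; "joint_efforts": joint torques, N m; "tool_pos": TCP position; "tool_rot": TCP orientation; "contact_force": force on the tool from outside, world axes, zero at the start; "ft_torque": the same for the moment, N m; "gripper_width": opening from 0.0 (shut) to 1.0 (fully open); "grasp_force": force on a finger pad.
Only numpy, scipy, OpenCV 4.12 (cv2) and the standard library are available. Lean on these libraries where they do the work, as an engineer would, in place of code of your own. Each camera call takes 0.05 s, during which the arm holds its last target. There are 200 camera calls.

### The job

Plug the square-footed filter cartridge fully home in the square socket inside the open water-filter housing, then lower the bayonet cap over it, lugs through the slots, until its disc sits flat on the housing's rim. Turn the cap clockwise (seen from above) halfway to its lock, which is 45 degrees, never as far as the lock click, and finish while still gripping it firmly there, because a spring turns it back when let go. Leave the bottle, the tin and the wrench where they are.

Things in the scene. Friction and masses are not known exactly. Their poses are not given: they have to be found in the camera images.
- housing: White round filter housing, 96 mm across and 100 mm tall, on a 130 mm square, 10 mm thick steel foot fixed to the bench; two copper pipes leave low on its +x side (to 103 mm from its centre, under 32 mm high). Origin: centre of the underside, z up. Outside ribs, repeated on the far side: long at the slot (+x), short halfway (45 degrees clockwise), long at the lock (90 degrees clockwise).
- rim (a point): Centre of the housing's flat top rim, 100 mm above the bench, axes as the housing's. The mouth is a flange 6 mm thick with a 64 mm round hole and two slots, 15 mm wide, reaching 39.5 mm from the axis, at the housing's +x and -x. Under it the cap's lugs can turn clockwise (seen from above); the other way they meet a stop within 5 degrees.
- bleed_ring (a joint): Turn (rad) of a sprung ring under the flange, 0 at rest, growing clockwise to 1.49. The cap's lugs push it after 3 to 8 degrees, so it reads about 0.1 less than the cap's turn from the slots (about 0.7 halfway). Its spring turns the cap back with 0.06 N m at first, 0.12 halfway. At about 62 degrees of turn a lug meets a sprung ball, which clicks behind it at the lock, 85 to 90 degrees.
- socket (a point): Centre of the mouth of the square socket inside the housing, 60 mm above the bench (40 mm below the rim), axes as the housing's. The hole is 30 mm square, sides along the housing's x and y, 22 mm deep, with 2 mm chamfers.
- cartridge: Filter cartridge standing upright on the bench, 100 mm tall, about 90 g: a 28 mm square foot 28 mm tall, a pleated round waist 31 mm across, a square grip 18 mm wide from 64 to 100 mm up, sides parallel to the foot's. Origin: centre of the foot's underside, z up, x and y along its sides. Any quarter turn fits. Plugged home, its origin is 38 mm above the bench, its grip 38 mm above the rim.
- cap: Grey bayonet cap standing upright on the bench, 95 mm tall, about 140 g, hollow from below (42 mm bore, 62 mm deep) to go over the cartridge. A skirt 59 mm across, 0 to 18 mm up; a disc 90 mm across, 18 to 25 mm up, that rests on the rim; a dome 52 mm across up to 68 mm. Origin: centre of the skirt's underside, z up. Either half turn fits. Seated, its origin is 82 mm above the bench.
- lug (a point): Outer end of one of the cap's two lugs, 37 mm from the axis along the cap's +x; the other is at -x. Each is 10 mm wide and 3 to 10 mm above the cap's origin. Small ribs on the disc show where they are.
- bar (a point): Middle of the cap's grip bar on top of the dome, 81 mm above the cap's origin on its axis; axes as the cap's. The bar lies along the cap's x axis (the line of the lugs), 56 mm long, 14 mm thick, from 68 to 95 mm up.
- bottle: Bystander: white round bottle, 64 mm across, 130 mm tall. Origin: centre of its underside.
- tin: Bystander: round tin, 72 mm across, 75 mm tall. Origin: centre of its underside.
- wrench: Bystander: wrench, 170 mm long, lying flat on the bench beyond the housing. Origin: on its underside; it lies along its x.

How it is judged:
On the way, in this order (a step that is already met when the one before it is completed fails the run):
1. the cartridge is plugged fully home in the socket (z of cartridge in the frame of housing below 0.042 m and horizontal distance between cartridge and socket below 0.004 m and angle between cartridge's own z axis and vertical below 0.08 rad), for 0.2 s.
2. the cap sits on the rim with its lugs through the slots (z of cap in the frame of housing below 0.0855 m and horizontal distance between cap and rim below 0.005 m and angle between cap's own z axis and vertical below 0.08 rad), for 0.05 s.
At the end, for the whole second after the job is handed in: Cartridge home in the socket (within 4 mm); cap on the rim (3.5 mm in height, 5 mm sideways, tilt 0.08 rad), turned 35 to 55 degrees clockwise from the slots, sprung ring turned over 0.45 rad, all at rest, the fingers still gripping the cap with over 8 N (both fingers added) (all of step 2 and z of cartridge in the frame of housing below 0.042 m and horizontal distance between cartridge and socket below 0.004 m and angle between the x axis of cap and the x axis of housing, either way round between 0.611 and 0.96 rad and value of joint bleed_ring above 0.45 rad and angular speed of cap below 0.1 rad/s and contact force between the fingers and cap above 8 N); the arm keeps its last pose, push and grip.
It fails at once if the cap is turned on to the lock click (value of joint bleed_ring above 1.15 rad).
It fails at once if the bottle, tin or wrench is disturbed (distance of any of bottle, tin, wrench from where it was at the start of the episode above 0.02 m or angle between any of bottle, tin's own z axis and vertical above 0.5 rad).
It also fails if it takes over 72 s, if anything falls off the work surface, if the arm or the gripper's body presses on something with over 40 N, if the wrist force passes 120 N, or if a joint passes its speed limit or range.

## Working session

There is one attempt and no reset: what is moved stays moved. The work goes in short steps, Python scripts to look and compute and a tool call to move; the robot and the scene stay as the last step left them, time stands still between calls to the robot, and variables do not carry over. Pictures are saved under pics/ and viewed, at most 10 in all, crops included, and the job is handed in when it is done.

Besides the shell and the picture viewer there is one more tool, called after ">>>" as a command line: name --argument value ..., lists and objects as JSON in quotes. move_arm: Moves the arm, as the interface text tells. Its arguments: {"type":"object","properties":{"increments":{"type":"array"}},"required":["increments"]}

```bash
ls; mkdir -p pics; cat > h.py <<'E'
import numpy as np, cv2
from plant import manip
from scipy.spatial.transform import Rotation as R
def rot(q): return R.from_quat([q[1],q[2],q[3],q[0]]).as_matrix()
def cam(f,st=None):
    if 'T_tool_cam' in f:
        T=np.array(f['T_tool_cam']); Rt=rot(st['tool_rot'])
        return np.array(st['tool_pos'])+Rt@T[:3,3], Rt@T[:3,:3]
    r=np.array(f['rotation']); 
    if r.shape!=(3,3): r=rot(r.ravel())
    return np.array(f['eye']),r
def foc(f): return 200/np.tan(np.radians(f['fov_y'])/2)
def ray(f,uv,st=None):
    e,r=cam(f,st); F=foc(f); d=(np.array(uv,float)-[f['cx'],f['cy']])/F
    s=d.copy()
    for _ in range(30): s=d/(1+f['k1']*(s@s))
    v=r@np.array([s[0],s[1],1]); return e,v/np.linalg.norm(v)
def plane(f,uv,z,st=None):
    e,v=ray(f,uv,st); return e+v*(z-e[2])/v[2]
def proj(f,p,st=None):
    e,r=cam(f,st); c=r.T@(np.array(p)-e); s=c[:2]/c[2]
    return s*(1+f['k1']*(s@s))*foc(f)+[f['cx'],f['cy']]
def tri(rs):
    A=0;b=0
    for e,v in rs:
        M=np.eye(3)-np.outer(v,v); A=A+M; b=b+M@e
    return np.linalg.solve(A,b)
def grab(n):
    st=manip.state(); return manip.grab_frame(n),st
E
python3 - <<'E'
from h import *
import pickle
for n in ("scene","top","wrist"):
    f,st=grab(n); cv2.imwrite(f"pics/{n}0.png",f['image']); pickle.dump((f,st),open(n+"0.pkl","wb"))
    print(n,{k:(np.round(v,4).tolist()) for k,v in f.items() if k!='image'})
print(st)
E
```

```text
pics
scene {'fov_y': 44.531, 'cx': 315.8107, 'cy': 202.9602, 'k1': -0.0601, 'eye': [1.0346, -0.6054, 0.8143], 'rotation': [-0.3703, 0.872, 0.2971, -0.1194]}
top {'fov_y': 50.7397, 'cx': 317.6971, 'cy': 205.2524, 'k1': -0.0228, 'eye': [0.4725, 0.0195, 1.1958], 'rotation': [-0.0378, 0.7067, -0.7044, 0.0548]}
wrist {'fov_y': 70.2779, 'cx': 320.6273, 'cy': 196.8132, 'k1': -0.0485, 'T_tool_cam': [[-0.0003, -0.9523, -0.3053, 0.0786], [1.0, -0.0003, -0.0002, -0.0001], [0.0001, -0.3053, 0.9523, -0.1425], [0.0, 0.0, 0.0, 1.0]]}
{'time': 0.1, 'joint_pos': array([ 1.18403248e+00,  5.33179093e-02,  1.61414589e+00,  1.69453321e-05,
        1.47600026e+00, -1.18992820e-01]), 'joint_vel': array([-0.00013304, -0.00036005, -0.00397675,  0.00174817,  0.00058592,
       -0.00014984]), 'joint_efforts': array([-1.17587965e-04, -3.94901884e+01, -3.71364033e+01, -1.57962518e-04,
        3.97223019e-03, -4.06215435e-06]), 'tool_pos': array([0.16514263, 0.60220854, 0.23017562]), 'tool_rot': array([-2.42271837e-04,  1.33486625e-01,  9.91050173e-01, -9.03837933e-04]), 'contact_force': array([-0.38277629, -0.11513698,  0.36631137]), 'ft_torque': array([-0.03488771,  0.00774042,  0.00340687]), 'grasp_force': 0.0, 'gripper_width': 0.9956115377706642}
```

View pics/scene0.png

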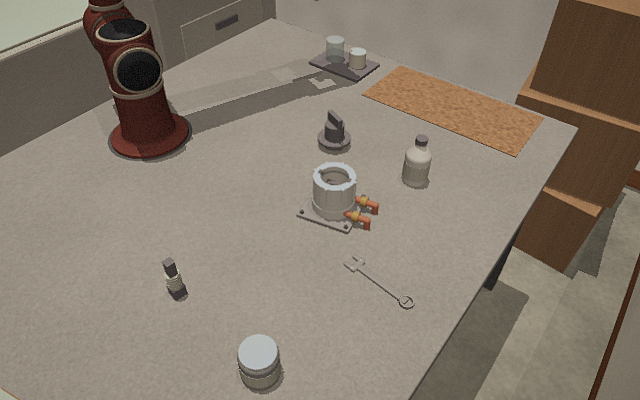

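View pics/top0.png

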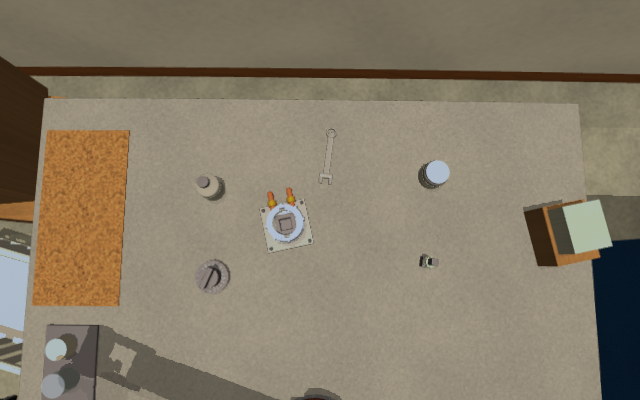

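The scene view shows the cap at (335,132), the housing rim at (335,180), the cartridge at (174,280), the tin at (259,362), the bottle at (417,163) and the wrench at (378,282). In the top view the cap is at (212,277), the housing at (286,223) and the cartridge at (429,262). Next I triangulate these coarsely.

```bash
python3 - <<'E'
from h import *
import pickle
t,_=pickle.load(open('top0.pkl','rb')); s,_=pickle.load(open('scene0.pkl','rb'))
for n,a,b in (("cart top",(425,262),(168,264)),("cap bar top",(210,276),(333,120)),("rim",(285,222.5),(334,176)),("bottletop",(203,182),(421,139)),("tin top",(437,172),(258,353)),("wrench ring",(331,133),(406,301))):
    ra,rb=ray(t,a),ray(s,b); print(n,np.round(tri([ra,rb]),3))
print(np.round([plane(t,(425,262),.1),plane(t,(210,276),.095),plane(t,(285,222.5),.1)],3))
im=np.vstack([cv2.resize(t['image'][210:310,160:320],None,fx=4,fy=4,interpolation=2)[:, :],])
c=cv2.resize(t['image'][240:285,400:460],(480,360)); d=cv2.resize(t['image'][190:310,180:320],(700,600),interpolation=2)
e=np.zeros((600,800,3),np.uint8); e[:480,:560]=cv2.resize(t['image'][190:310,180:320],(560,480),interpolation=2); e[:180,560:800]=cv2.resize(c,(240,180)); 
cv2.imwrite('pics/c1.png',e)
w,st=pickle.load(open('wrist0.pkl','rb')); print(R.from_matrix(rot(st['tool_rot'])).as_matrix().round(3))
E
```

```text
cart top [ 0.464 -0.299  0.074]
cap bar top [0.433 0.272 0.083]
rim [0.572 0.079 0.097]
bottletop [0.674 0.29  0.123]
tin top [ 0.716 -0.335  0.066]
wrench ring [ 0.845 -0.047  0.   ]
[[ 0.47  -0.286  0.1  ]
 [ 0.433  0.269  0.095]
 [ 0.571  0.078  0.1  ]]
[[-0.964  0.265 -0.001]
 [ 0.265  0.964 -0.002]
 [ 0.    -0.002 -1.   ]]
```

View pics/c1.png

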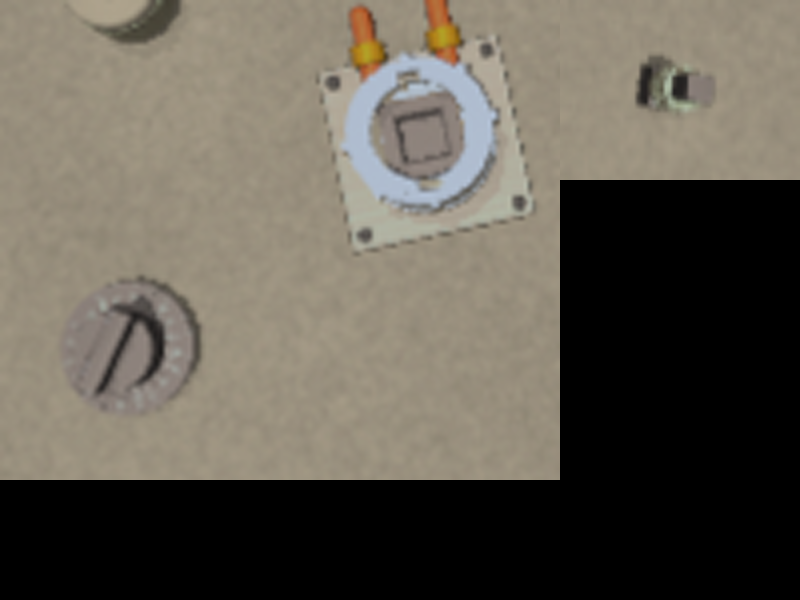

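The grip's light square is at about (436,262) in the top view. The housing's square hole is seen at about (286,224), with the pipes pointing up and slightly left. The cap's bar slants at (212,276). I now pass over the cap, housing and cartridge with the wrist camera.

>>> move_arm --increments '[-32,-23,0,0,1,-32,-23,0,0,1,-32,-23,0,0,1,-32,-23,0,0,1,-32,-23,0,0,1,-32,-23,0,0,1,-32,-23,0,0,1,-32,-23,0,0,1]'

```text
time: 0.82
tool_pos: [0.3642, 0.3558, 0.2311]
tool_rot: [-0.0, 0.133, 0.991, -0.0]
contact_force: [0.4, 0.4, -0.4]
gripper_width: 0.998
grasp_force: 0.0
```

```bash
cat > snap.py <<'E'
import sys,pickle
from h import *
def snap(n):
    f,st=grab('wrist'); pickle.dump((f,st),open(n+'.pkl','wb')); cv2.imwrite(f'pics/{n}.png',f['image']); return f,st
if __name__=='__main__':
    f,st=snap(sys.argv[1]); print(st['time'],st['tool_pos'].round(4),st['contact_force'].round(1)); M=rot(st['tool_rot']); print('yaw',np.degrees(np.arctan2(M[1,0],M[0,0])).round(2),'j',st['joint_pos'].round(2))
E
python3 snap.py w1
```

```text
0.8167 [0.3642 0.3558 0.2311] [ 0.4  0.4 -0.4]
yaw 164.68 j [ 0.63 -0.23  1.88 -0.    1.49 -0.68]
```

>>> move_arm --increments '[-32,-23,0,0,1,-32,-23,0,0,1,-25,-20,0,0,1,0,0,0,0,1]'

```text
time: 1.2
tool_pos: [0.4343, 0.2667, 0.231]
tool_rot: [0.001, 0.136, 0.991, -0.001]
contact_force: [0.1, -0.2, 0.1]
gripper_width: 0.997
grasp_force: 0.0
```

```bash
python3 snap.py w2
```

```text
1.2 [0.4343 0.2667 0.231 ] [ 0.1 -0.2  0.1]
yaw 164.32 j [ 0.41 -0.23  1.88 -0.    1.49 -0.89]
```

View pics/w2.png

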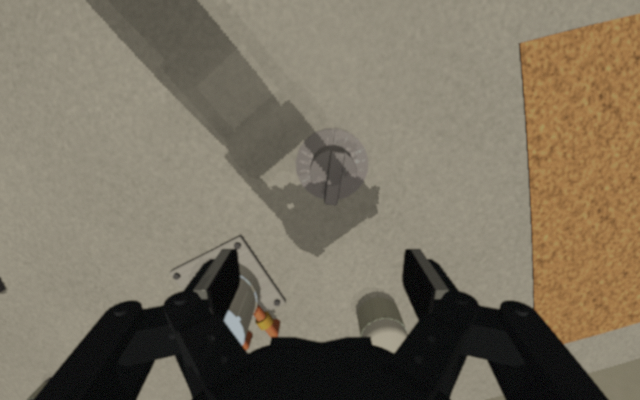

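The cap stands at about (333,165) with its bar running nearly along the image's vertical axis, (336,150) to (331,203). It is partly in the arm's shadow, and the housing is at the lower left. On to the housing.

>>> move_arm --increments '[-31,-24,0,0,1,-31,-24,0,0,1,-30,-24,0,0,1,-30,-24,0,0,1,0,0,0,0,1]'

```text
time: 1.67
tool_pos: [0.5265, 0.1421, 0.2311]
tool_rot: [0.001, 0.136, 0.991, -0.001]
contact_force: [0.9, 0.1, 0.2]
gripper_width: 0.998
grasp_force: 0.0
```

```bash
python3 snap.py w3
```

```text
1.6667 [0.5265 0.1421 0.2311] [0.9 0.1 0.2]
yaw 164.4 j [ 0.13 -0.14  1.8  -0.    1.48 -1.17]
```

>>> move_arm --increments '[-30,-24,0,0,1,-30,-24,0,0,1,0,0,0,0,1]'

```text
time: 1.97
tool_pos: [0.5711, 0.0812, 0.2311]
tool_rot: [0.0, 0.135, 0.991, -0.001]
contact_force: [0.1, -0.3, -0.2]
gripper_width: 1.002
grasp_force: 0.0
```

```bash
python3 snap.py w4; python3 - <<'E'
from h import *
import pickle
f,st=pickle.load(open('w4.pkl','rb')); M=rot(st['tool_rot'])
d=np.array([.466,-.31,.23])-st['tool_pos']; print((M.T@d*1000).round())
E
```

```text
1.9667 [0.5711 0.0812 0.2311] [ 0.1 -0.3 -0.2]
yaw 164.53 j [ 0.01 -0.06  1.73 -0.    1.48 -1.29]
[  -3. -405.    2.]
```

>>> move_arm --increments '[0,-40,0,0,1,0,-40,0,0,1,0,-40,0,0,1,0,-40,0,0,1,0,-40,0,0,1,0,-40,0,0,1,0,-40,0,0,1,0,-40,0,0,1]'

```text
time: 2.68
tool_pos: [0.4843, -0.2243, 0.2313]
tool_rot: [0.0, 0.132, 0.991, 0.0]
contact_force: [0.7, -0.5, 0.0]
gripper_width: 0.999
grasp_force: 0.0
```

```bash
python3 snap.py w5
```

```text
2.6833 [ 0.4843 -0.2243  0.2313] [ 0.7 -0.5  0. ]
yaw 164.82 j [-0.57 -0.17  1.82  0.    1.49 -1.88]
```

>>> move_arm --increments '[0,-40,0,0,1,0,-40,0,0,1,0,0,0,0,1]'

```text
time: 2.98
tool_pos: [0.4625, -0.3051, 0.2312]
tool_rot: [-0.0, 0.135, 0.991, -0.001]
contact_force: [0.2, 0.3, -0.5]
gripper_width: 0.998
grasp_force: 0.0
```

```bash
python3 snap.py w6; python3 - <<'E'
from h import *
import pickle
W={}
for i in range(1,7): W[i]=pickle.load(open(f'w{i}.pkl','rb'))
def crop(i,p,h,size):
    f,st=W[i]; u=proj(f,p,st); x,y=int(u[0])-h,int(u[1])-h
    im=cv2.copyMakeBorder(f['image'],200,200,200,200,cv2.BORDER_CONSTANT)[y+200:y+200+2*h,x+200:x+200+2*h]
    im=cv2.resize(im,(size,size),interpolation=cv2.INTER_CUBIC); print(i,(x,y),'scale',size/2/h); return im
e=np.zeros((540,800,3),np.uint8)
cap=[.433,.27,.06];hs=[.571,.078,.1];ct=[.466,-.31,.06]
e[:266,:266]=np.clip(crop(1,cap,45,266)*1.6,0,255); e[270:536,:266]=np.clip(crop(2,cap,45,266)*1.6,0,255)
e[:266,267:533]=crop(3,hs,70,266); e[270:536,267:533]=crop(4,hs,70,266)
e[:266,534:800]=crop(5,ct,60,266); e[270:536,534:800]=crop(6,ct,60,266)
cv2.imwrite('pics/m1.png',e)
E
```

```text
2.9833 [ 0.4625 -0.3051  0.2312] [ 0.2  0.3 -0.5]
yaw 164.46 j [-0.72 -0.12  1.78 -0.    1.48 -2.02]
1 (223, 203) scale 2.9555555555555557
2 (278, 131) scale 2.9555555555555557
3 (204, 172) scale 1.9
4 (247, 118) scale 1.9
5 (184, 122) scale 2.216666666666667
6 (257, 122) scale 2.216666666666667
```

View pics/m1.png

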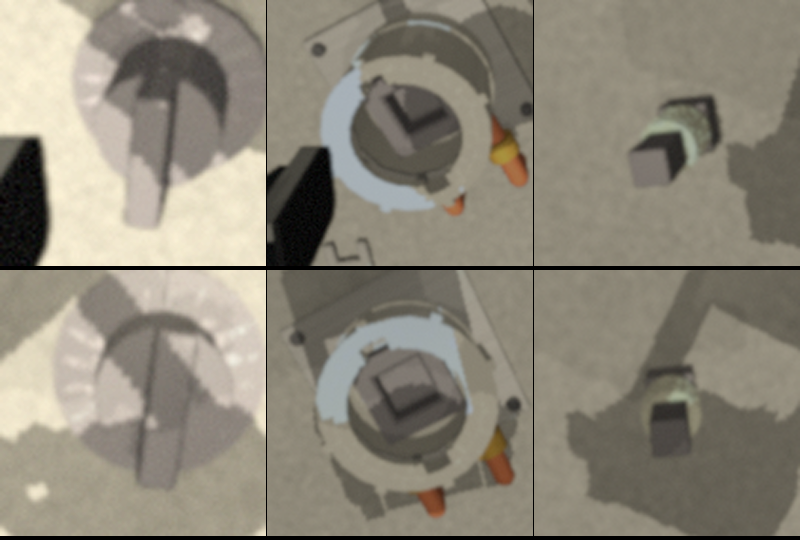

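The montage shows the following:
- **Cartridge:** in w5 (top right) the grip's top square is centred near panel (652,169). In w6 it is near (671,443).
- **Housing:** in w4 (bottom middle) the slots are at panel (375,348) and (437,463), and the pipes are at the lower right.
- **Cap:** in w2 (bottom left) the bar top runs (175,330) to (156,489).

I'll measure the cartridge and the housing now.

```bash
cat > m.py <<'E'
from h import *
import pickle
from scipy.optimize import least_squares
def L(n): return pickle.load(open(n+'.pkl','rb'))
def flood(im,uv,tol):
    m=np.zeros((im.shape[0]+2,im.shape[1]+2),np.uint8)
    cv2.floodFill(cv2.medianBlur(im,3),m,(int(uv[0]),int(uv[1])),0,(tol,)*3,(tol,)*3,4|cv2.FLOODFILL_MASK_ONLY|cv2.FLOODFILL_FIXED_RANGE|(255<<8))
    return m[1:-1,1:-1]
def circ(f,st,c0,z,r0,lo,hi,sign):
    """strongest radial edge between radii lo..hi on the plane z, then circle fit"""
    g=cv2.GaussianBlur(cv2.cvtColor(f['image'],cv2.COLOR_BGR2GRAY),(3,3),0).astype(np.float32)
    P=[]
    rr=np.arange(lo,hi,.0005)
    for a in np.radians(np.arange(0,360,3)):
        q=np.array([proj(f,[c0[0]+r*np.cos(a),c0[1]+r*np.sin(a),z],st) for r in rr],np.float32)
        v=cv2.remap(g,q[None,:,0],q[None,:,1],cv2.INTER_LINEAR)[0]
        d=sign*(v[4:]-v[:-4]); i=d.argmax()
        if d[i]>12: P.append([c0[0]+rr[i+2]*np.cos(a),c0[1]+rr[i+2]*np.sin(a)])
    P=np.array(P)
    s=least_squares(lambda x:np.hypot(*(P-x[:2]).T)-x[2],[*c0[:2],r0],loss='soft_l1',f_scale=.0007)
    res=np.hypot(*(P-s.x[:2]).T)-s.x[2]
    return s.x,len(P),(abs(res)<.0012).sum()
E
python3 - <<'E'
from m import *
# cartridge
rs=[]
for n,pc,o,c0 in (('w5',(652,169),(184,122),(534,0)),('w6',(671,443),(257,122),(534,270))):
    f,st=L(n); uv=np.array(o)+(np.array(pc)-c0)/2.2167
    for tol in (8,12,16,22):
        m=flood(f['image'],uv,tol); print(n,uv.round(1),tol,(m>0).sum(),end=' ')
        k=max(cv2.findContours(m,0,1)[0],key=cv2.contourArea)[:,0]
        if (m>0).sum()<600 :
            w=np.array([plane(f,p,.1,st)[:2] for p in k],np.float32)*1000; rc=cv2.minAreaRect(w); print(np.round(rc[0],1),np.round(rc[1],1),round(rc[2],1))
        else: print()
    rs.append(ray(f,uv,st))
print('tri hand',tri(rs).round(4))
C=[]
for n in ('w3','w4'):
    f,st=L(n)
    for z in (.1,):
        x,k,i=circ(f,st,(.571,.078),z,.032,.026,.039,1); print(n,z,x.round(4),k,i)
        C.append(ray(f,proj(f,[x[0],x[1],z],st),st))
        x,k,i=circ(f,st,x,z,.048,.043,.053,-1); print(' outer',x.round(4),k,i)
print('rim tri',tri(C).round(4))
E
```

```text
w5 [237.2 198.2] 8 242 [ 471.2 -310.8] [16.4 18.4] 82.7
w5 [237.2 198.2] 12 270 [ 471.6 -309.1] [21.9 18.2] 74.8
w5 [237.2 198.2] 16 297 [ 470.5 -309.2] [22.7 20.3] 74.8
w5 [237.2 198.2] 22 123867 
w6 [318.8 200. ] 8 249 [ 471.  -310.4] [17.6 16.5] 78.4
w6 [318.8 200. ] 12 286 [ 471.2 -310.7] [18.3 18.1] 74.5
w6 [318.8 200. ] 16 311 [ 468.7 -310.4] [18.5 23. ] 82.7
w6 [318.8 200. ] 22 390 [ 467.9 -309.3] [19.4 27.4] 74.5
tri hand [ 0.4741 -0.3107  0.0966]
w3 0.1 [0.5733 0.0798 0.0318] 113 103
 outer [0.5734 0.0799 0.0484] 103 88
w4 0.1 [0.5731 0.0796 0.0318] 113 99
 outer [0.5734 0.0799 0.0483] 107 95
rim tri [0.5733 0.0796 0.0996]
```

```bash
python3 - <<'E'
from m import *
for n,uv in (('w5',(237.2,198.2)),('w6',(318.8,200))):
    f,st=L(n); x0,y0=int(uv[0])-30,int(uv[1])-30; S=6
    im=cv2.resize(f['image'][y0:y0+60,x0:x0+60],None,fx=S,fy=S,interpolation=cv2.INTER_CUBIC)
    for tol in (7,10,12,14):
        m=flood(im,((uv[0]-x0)*S,(uv[1]-y0)*S),tol)
        m=cv2.morphologyEx(m,cv2.MORPH_OPEN,np.ones((31,31)))
        k=max(cv2.findContours(m,0,1)[0],key=cv2.contourArea)[:,0]
        w=np.array([plane(f,(p+.5)/S-.5+[x0,y0],.1,st)[:2] for p in k],np.float32)*1000; rc=cv2.minAreaRect(w); print(n,tol,np.round(rc[0],1),np.round(rc[1],1),round(rc[2],1))
c=np.array([.5733,.0797])
for n in ('w3','w4'):
    f,st=L(n); g=cv2.cvtColor(f['image'],cv2.COLOR_BGR2GRAY)
    for r in (.0355,.037):
        A=np.arange(0,360,1.); q=np.array([proj(f,[*(c+r*np.array([np.cos(a),np.sin(a)])),.1],st) for a in np.radians(A)],np.float32)
        v=cv2.remap(g,q[None,:,0],q[None,:,1],1)[0].astype(int)
        print(n,r,'near0',[(int(a),v[int(a)%360]) for a in range(-10,32,2)],'\n near180',[(a,v[a]) for a in range(170,212,2)])
E
```

```text
w5 7 [ 471.7 -311.2] [15.9 16.2] 79.2
w5 10 [ 471.8 -311.3] [16.6 16.7] 80.2
w5 12 [ 471.8 -311.3] [17.  16.9] 80.7
w5 14 [ 471.9 -311.4] [17.3 17.4] 80.2
w6 7 [ 471.4 -310.9] [16.6 16.5] 74.8
w6 10 [ 471.4 -310.6] [18.2 16.9] 79.2
w6 12 [ 471.3 -310.5] [18.6 17.4] 79.0
w6 14 [ 471.4 -310.4] [18.7 17.9] 77.4
w3 0.0355 near0 [(-10, np.int64(166)), (-8, np.int64(155)), (-6, np.int64(149)), (-4, np.int64(148)), (-2, np.int64(142)), (0, np.int64(124)), (2, np.int64(98)), (4, np.int64(84)), (6, np.int64(85)), (8, np.int64(84)), (10, np.int64(84)), (12, np.int64(85)), (14, np.int64(84)), (16, np.int64(85)), (18, np.int64(84)), (20, np.int64(83)), (22, np.int64(91)), (24, np.int64(112)), (26, np.int64(136)), (28, np.int64(146)), (30, np.int64(147))] 
 near180 [(170, np.int64(149)), (172, np.int64(150)), (174, np.int64(150)), (176, np.int64(149)), (178, np.int64(143)), (180, np.int64(123)), (182, np.int64(105)), (184, np.int64(103)), (186, np.int64(102)), (188, np.int64(91)), (190, np.int64(84)), (192, np.int64(84)), (194, np.int64(86)), (196, np.int64(86)), (198, np.int64(91)), (200, np.int
[... 2155 characters left out ...]
)), (10, np.int64(83)), (12, np.int64(83)), (14, np.int64(81)), (16, np.int64(82)), (18, np.int64(80)), (20, np.int64(81)), (22, np.int64(91)), (24, np.int64(120)), (26, np.int64(141)), (28, np.int64(146)), (30, np.int64(145))] 
 near180 [(170, np.int64(166)), (172, np.int64(167)), (174, np.int64(167)), (176, np.int64(166)), (178, np.int64(165)), (180, np.int64(157)), (182, np.int64(150)), (184, np.int64(151)), (186, np.int64(151)), (188, np.int64(153)), (190, np.int64(152)), (192, np.int64(144)), (194, np.int64(135)), (196, np.int64(133)), (198, np.int64(135)), (200, np.int64(118)), (202, np.int64(112)), (204, np.int64(141)), (206, np.int64(165)), (208, np.int64(167)), (210, np.int64(168))]
```

Measured values:
- **Rim:** centre (0.5733, 0.0797, 0.0996), as it should be.
- **Housing yaw:** 12.4°.
- **Cartridge:** grip top centre (0.4715, -0.311), height 0.097, with its sides at about 79.3°.

I'll grasp the cartridge high on its grip.

>>> move_arm --increments '[0,0,0,-0.085,1,-10,-4,10,0,1,0,0,35,0,1,0,0,35,0,1,0,0,35,0,1,0,0,30,0,1,0,0,18,0,1,0,0,0,0,1]'

```text
time: 3.7
tool_pos: [0.4704, -0.3026, 0.0627]
tool_rot: [-0.004, 0.09, 0.996, 0.003]
contact_force: [-1.5, 0.3, 0.0]
gripper_width: 1.002
grasp_force: 0.0
```

>>> move_arm --increments '[0,0,0,0,0,0,0,0,0,0,0,0,0,0,0,0,0,0,0,0,0,0,0,0,0,0,0,0,0,0,0,0,0,0,0,0,0,0,0,0]'

```text
time: 4.37
tool_pos: [0.4734, -0.3088, 0.0697]
tool_rot: [0.001, 0.091, 0.996, -0.0]
contact_force: [0.0, -0.4, 5.6]
gripper_width: 0.199
grasp_force: 59.1
```

>>> move_arm --increments '[0,0,-30,0,0,0,0,-30,-0.1,0,0,0,-30,-0.1,0,0,0,-30,-0.1,0,0,0,-10,-0.098,0,-18,36,0,0,0,-18,36,0,0,0,-18,36,0,0,0]'

```text
time: 5.03
tool_pos: [0.5019, -0.1903, 0.198]
tool_rot: [-0.0, -0.106, 0.994, 0.0]
contact_force: [0.3, 0.1, -1.0]
gripper_width: 0.196
grasp_force: 59.2
```

>>> move_arm --increments '[-18,36,0,0,0,-18,36,0,0,0,-18,36,0,0,0,-18,36,0,0,0,-18,36,0,0,0,-18,36,0,0,0,-18,34,0,0,0,0,0,0,0,0]'

```text
time: 5.7
tool_pos: [0.5721, 0.0857, 0.1975]
tool_rot: [-0.0, -0.11, 0.994, 0.001]
contact_force: [-0.6, -1.0, -0.5]
gripper_width: 0.199
grasp_force: 59.2
```

```bash
python3 snap.py w7; python3 - <<'E'
from m import *
f,st=L('w7'); print(st['gripper_width'],st['grasp_force'])
print(proj(f,[*st['tool_pos'][:2],st['tool_pos'][2]-.07],st), proj(f,[.5733,.0797,.1],st), foc(f))
t,_=grab('top'); s,_=grab('scene')
e=np.zeros((600,800,3),np.uint8); e[:400,:640]=f['image'];
a=proj(t,[.573,.08,.15]).astype(int); e[400:600,:200]=cv2.resize(t['image'][a[1]-25:a[1]+25,a[0]-25:a[0]+25],(200,200))
b=proj(s,[.573,.08,.13]).astype(int); print(b-50); e[400:600,200:400]=cv2.resize(s['image'][b[1]-50:b[1]+50,b[0]-50:b[0]+50],(200,200))
cv2.imwrite('pics/m2.png',e)
E
```

```text
5.7 [0.5721 0.0857 0.1975] [-0.6 -1.  -0.5]
yaw -167.32 j [ 0.02 -0.03  1.76  0.    1.42 -1.77]
0.19892182456937796 59.227187633514404
[320.27410067 209.37960387] [313.3829572  198.44608339] 284.1606044295963
[284 114]
```

View pics/m2.png

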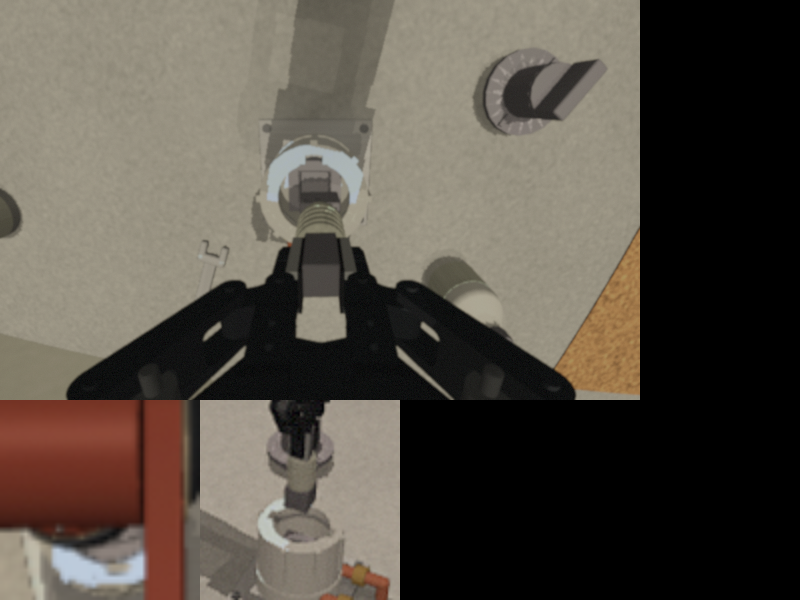

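The wrist view (w7) shows the cartridge held upright. The grip's top face spans about (302,262) to (341,296), the foot is at (318,185), and the socket and slot lie below at (313,160). The cap at (540,90) is now unshadowed. I'll measure the in-hand offset from the grip's top face.

```bash
python3 - <<'E'
from m import *
f,st=L('w7'); M=rot(st['tool_rot']); print(manip.state()['tool_pos'].round(4))
im=cv2.resize(f['image'][230:310,280:360],None,fx=6,fy=6,interpolation=2)
for tol in (7,10,14):
    m=flood(im,((321-280)*6,(279-230)*6),tol); m=cv2.morphologyEx(m,cv2.MORPH_OPEN,np.ones((31,31)))
    k=max(cv2.findContours(m,0,1)[0],key=cv2.contourArea)[:,0]
    P=np.array([M.T@(plane(f,(p+.5)/6-.5+[280,230],st['tool_pos'][2]+.0303,st)-st['tool_pos']) for p in k])*1000
    rc=cv2.minAreaRect(P[:,:2].astype(np.float32)); print(tol,np.round(rc[0],1),np.round(rc[1],1),round(rc[2],1), P[:,:2].min(0).round(1),P[:,:2].max(0).round(1))
# gripper wrist bias: fingertips symmetric?
g=cv2.cvtColor(f['image'],cv2.COLOR_BGR2GRAY)
for r in (179,185,191): print(r,g[r,295:345:2])
print(g[165:215:2,319])
C,k,i=circ(f,st,(.5733,.0797),.1,.032,.026,.039,1); print(C.round(4),k,i)
C,k,i=circ(f,st,(.5733,.0797),.1,.048,.043,.053,-1); print(C.round(4),k,i)
cv2.imwrite('pics/m3.png',np.hstack([cv2.resize(f['image'][140:300,280:360],(300,600),interpolation=2),cv2.resize(f['image'][40:140,480:610],(500,385),interpolation=2).__array__() if 0 else cv2.copyMakeBorder(cv2.resize(f['image'][40:140,480:610],(500,385),interpolation=2),0,215,0,0,0)]))
E
```

```text
[0.5715 0.08   0.1974]
7 [2.1 0.1] [16.2 15.8] 0.0 [-6.  -7.8] [10.3  8. ]
10 [2.2 0.1] [16.5 16.1] 0.0 [-6.1 -8. ] [10.4  8.1]
14 [2.3 0.1] [16.3 16.9] 89.9 [-6.2 -8.1] [10.8  8.2]
179 [120 115  90  93 101  85  85  81  78  81  84  80  78  80  83  82  77  73
 106 119 120 119 120 127 148]
185 [ 90  81  64  67  87  89  91  88  89  89  89  89  87  90  89  87  79  78
 116 129 128 126 126 152 141]
191 [ 88  85  68  67  78  79  81  80  74  75  76  77  76  76  74  75  68  63
  88 100 104 121 130 136 140]
[122 122 118 103 120 120 101  78  81  88  87  87  88  76  52  52  50  47
  63  83 120  99 104  96  95]
[0.573  0.0798 0.0319] 104 81
[0.5735 0.0796 0.0481] 85 64
```

View pics/m3.png

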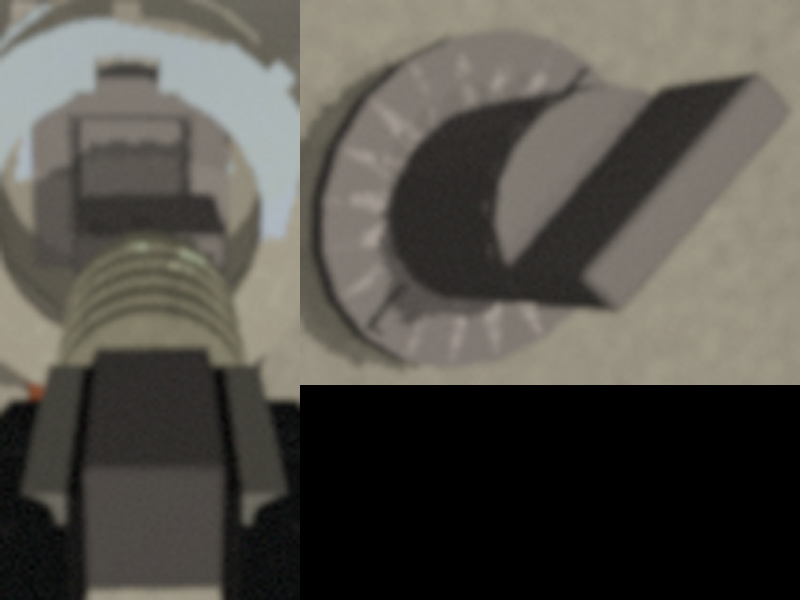

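The crop confirms that the foot is parallel to the socket. The cap's bar top runs from crop (770,95) to (600,290). In hand the cartridge sits +2.2 mm along tool x, so I shift to bring its centre over the rim axis and then lower it.

>>> move_arm --increments '[-3.8,-0.6,0,0.005,0,0,0,15,0,0,0,0,15,0,0,0,0,15,0,0,0,0,10,0,0,0,0,9,0,0,0,0,0,0,0,0,0,0,0,0]'

```text
time: 6.52
tool_pos: [0.5757, 0.0797, 0.134]
tool_rot: [-0.0, -0.104, 0.995, 0.0]
contact_force: [0.2, 0.1, -1.2]
gripper_width: 0.201
grasp_force: 59.2
```

>>> move_arm --increments '[0,0,4,0,0,0,0,4,0,0,0,0,4,0,0,0,0,4,0,0,0,0,4,0,0,0,0,0,0,0]'

```text
time: 7.02
tool_pos: [0.5831, 0.0806, 0.1286]
tool_rot: [0.008, -0.105, 0.994, -0.001]
contact_force: [-9.8, 1.0, 40.7]
gripper_width: 0.199
grasp_force: 67.2
```

The foot caught at the socket's edge (foot at about 59 mm, force 41 N, sideways push along -x). I back off and look again.

>>> move_arm --increments '[0,0,-10,0,0,0,0,-10,0,0,0,0,-15,0,0,0,0,-10,0,0,0,0,0,0,0,0,0,0,0,0]'

```text
time: 7.52
tool_pos: [0.5761, 0.0802, 0.1595]
tool_rot: [0.0, -0.105, 0.994, -0.0]
contact_force: [-0.1, -0.1, -1.8]
gripper_width: 0.197
grasp_force: 61.2
```

```bash
python3 snap.py w8; python3 - <<'E'
from m import *
f,st=L('w8'); M=rot(st['tool_rot'])
s,_=grab('scene'); st2=manip.state(); pickle.dump((s,st2),open('s8.pkl','wb')); print(st2['tool_pos'].round(4))
a=proj(s,[.573,.08,.13]).astype(int); x0,y0=a[0]-40,a[1]-60; print('scene crop',x0,y0)
print(proj(f,st['tool_pos'],st))
# mouth square corners predicted
for w in ((.5733,.0797),):
    for sx,sy in ((1,1),(1,-1),(-1,-1),(-1,1)):
        a=np.radians(12.4); p=np.array(w)+np.array([[np.cos(a),-np.sin(a)],[np.sin(a),np.cos(a)]])@(np.array([sx,sy])*.015); print('mouth',proj(f,[*p,.06],st).round(1))
for b in (0,.028):
  for sx,sy in ((1,1),(1,-1),(-1,-1),(-1,1)):
    p=st['tool_pos']+M@np.array([.0022+sx*.014,sy*.014,.0697-b]); print('foot',b,(sx,sy),proj(f,p,st).round(1))
e=np.zeros((600,800,3),np.uint8); e[:600,:400]=cv2.resize(f['image'][150:300,270:370],(400,600),interpolation=2); e[:600,400:]=cv2.resize(s['image'][y0:y0+120,x0:x0+80],(400,600),interpolation=2)
cv2.imwrite('pics/m4.png',e)
E
```

```text
7.5167 [0.5761 0.0802 0.1595] [-0.1 -0.1 -1.8]
yaw -167.95 j [ 0.01  0.    1.78 -0.    1.35 -1.77]
[0.5751 0.0802 0.158 ]
scene crop 294 104
[320.45482468 252.52293243]
mouth [337.3 210.5]
mouth [304.2 210.7]
mouth [303.4 178.6]
mouth [337.6 178.4]
foot 0 (1, 1) [338.5 190. ]
foot 0 (1, -1) [302.5 190. ]
foot 0 (-1, -1) [303.2 223.2]
foot 0 (-1, 1) [337.9 223.2]
foot 0.028 (1, 1) [341.  201.5]
foot 0.028 (1, -1) [300.  201.5]
foot 0.028 (-1, -1) [300.9 238.6]
foot 0.028 (-1, 1) [340.1 238.6]
```

View pics/m4.png

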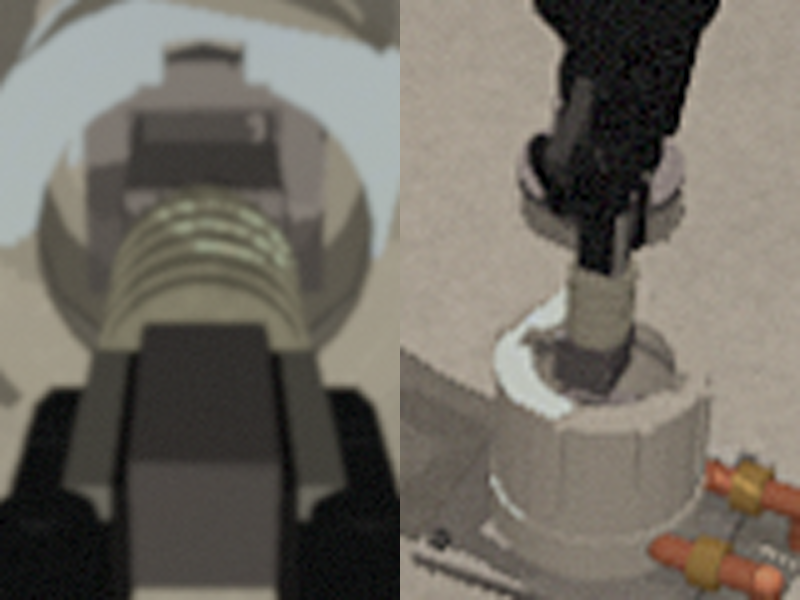

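In the crop, the foot's front bottom edge is at about row 185 and its top edge at about 197, against predicted 190 and 201.5. So the foot sits some 4 mm towards tool +x of the grip, which means the cartridge is tilted in the pads. I'll compare with w7.

```bash
python3 - <<'E'
from m import *
for n,x0,y0,S,rows in (('w7',280,140,3.75,(195,235,350,465,585)),('w8',270,150,4,(140,187,323,462,585))):
    f,st=L(n); M=rot(st['tool_rot'])
    r=[y0+y/S-.5 for y in rows]
    for nm,v,z,h in zip(('foot bot front','foot top front','grip base?','grip top front','grip top back'),r,(.0697,.0417,.0057,-.0303,-.0303),(14,14,9,9,-9)):
        # intersect ray with tool plane at z
        e,d=ray(f,(320.5,v),st); e=M.T@(e-st['tool_pos']); d=M.T@d; p=e+d*(z-e[2])/d[2]
        print(n,nm,round(v,1),'tool x of centre',round(p[0]*1000-h,1))
    g=cv2.GaussianBlur(cv2.cvtColor(f['image'],cv2.COLOR_BGR2GRAY),(3,3),0)
    print(g[176:214,330], g[225:300,320])
E
```

```text
w7 foot bot front 191.5 tool x of centre 0.9
w7 foot top front 202.2 tool x of centre 1.7
w7 grip base? 232.8 tool x of centre 0.5
w7 grip top front 263.5 tool x of centre 2.2
w7 grip top back 295.5 tool x of centre 3.0
[ 90  92  92  89  87  86  88  92  95  97  96  94  91  89  83  73  60  53
  52  52  51  51  51  52  54  62  73  80  82  89 108 127 132 123 115 115
 112 100] [122 125 126 125 124 121 112  93  69  53  46  45  44  45  45  45  45  45
  45  46  46  45  45  45  46  45  45  45  45  45  46  46  46  46  47  46
  45  47  51  58  65  71  73  74  74  74  74  74  74  74  73  74  74  74
  74  73  73  73  73  73  74  73  73  73  74  74  73  73  73  74  80  97
 120 139 148]
w8 foot bot front 184.5 tool x of centre 6.6
w8 foot top front 196.2 tool x of centre 6.0
w8 grip base? 230.2 tool x of centre 2.1
w8 grip top front 265.0 tool x of centre 1.4
w8 grip top back 295.8 tool x of centre 2.8
[107  95  85  80  79  78  76  75  72  65  59  57  56  56  56  55  55  56
  56  56  63  76  88  94  96 104 118 125 118 112 118 129 124 107  98 111
 130 135] [126 125 124 120 109  88  64  50  46  46  47  46  45  45  46  46  46  47
  47  47  47  47  47  47  47  47  46  46  47  47  46  46  47  47  47  47
  46  46  47  50  56  64  69  72  73  73  73  73  73  73  73  73  73  73
  73  73  73  73  72  72  73  73  73  73  73  72  72  72  72  73  78  93
 116 136 145]
```

Before the jam the foot sat at about +1.2 mm. Now it is tilted, with the foot at +6.5 mm and the grip at +2. A foot tilted by 2.9° still fits the 30 mm hole, so I centre the foot over the socket and ease it in.

>>> move_arm --increments '[-4.4,0,0,0,0,0,0,10,0,0,0,0,10,0,0,0,0,6,0,0,0,0,0,0,0,0,0,2,0,0,0,0,2,0,0,0,0,0,0,0]'

```text
time: 8.28
tool_pos: [0.5801, 0.0811, 0.1291]
tool_rot: [-0.0, -0.105, 0.994, 0.0]
contact_force: [-0.5, 0.9, -1.2]
gripper_width: 0.198
grasp_force: 61.2
```

>>> move_arm --increments '[0,0,2,0,0,0,0,2,0,0,0,0,0,0,0]'

```text
time: 8.53
tool_pos: [0.58, 0.0811, 0.125]
tool_rot: [-0.0, -0.105, 0.994, 0.0]
contact_force: [-0.5, 0.2, -1.0]
gripper_width: 0.202
grasp_force: 61.2
```

It has entered freely, with the foot at about 55 mm. I continue down, with a slight corrective shift for the tilt.

>>> move_arm --increments '[0,0,2,0,0,0.5,0,2,0,0,0.5,0,2,0,0,0.5,0,2,0,0,0,0,0,0,0]'

```text
time: 8.95
tool_pos: [0.5792, 0.0809, 0.1173]
tool_rot: [0.001, -0.105, 0.994, 0.0]
contact_force: [2.7, 0.8, -1.6]
gripper_width: 0.201
grasp_force: 61.2
```

>>> move_arm --increments '[1,0,1,0,0,1,0,1,0,0,0.5,0,2,0,0,0,0,2,0,0,0,0,0,0,0]'

```text
time: 9.37
tool_pos: [0.5785, 0.0805, 0.1129]
tool_rot: [0.003, -0.105, 0.994, -0.0]
contact_force: [6.0, 1.6, 1.3]
gripper_width: 0.205
grasp_force: 61.5
```

>>> move_arm --increments '[1,0,1,0,0,0,0,2,0,0,0,0,2,0,0,0,0,1.5,0,0,0,0,0,0,0]'

```text
time: 9.78
tool_pos: [0.5783, 0.0803, 0.1071]
tool_rot: [0.004, -0.105, 0.994, -0.0]
contact_force: [5.4, 2.2, 1.7]
gripper_width: 0.198
grasp_force: 61.8
```

>>> move_arm --increments '[0,0,1.5,0,0,0,0,1,0,0,0,0,0,0,0]'

```text
time: 10.03
tool_pos: [0.5787, 0.0804, 0.107]
tool_rot: [0.004, -0.105, 0.994, -0.0]
contact_force: [1.6, 1.4, 10.9]
gripper_width: 0.2
grasp_force: 63.1
```

The cartridge has reached bottom at TCP z 0.107 with 11 N. I release, rise and check.

>>> move_arm --increments '[0,0,0,0,0.5,0,0,0,0,0.5,0,0,0,0,0.5,0,0,0,0,0.5,0,0,-20,0,0.5,0,0,-35,0,1,0,0,-35,0,1,0,0,-35,0,1]'

```text
time: 10.7
tool_pos: [0.5741, 0.08, 0.2272]
tool_rot: [-0.002, -0.105, 0.994, 0.0]
contact_force: [0.5, -0.6, 0.3]
gripper_width: 0.899
grasp_force: 0.0
```

>>> move_arm --increments '[0,0,0,0,1,0,0,0,0,1,0,0,0,0,1]'

```text
time: 10.95
tool_pos: [0.5747, 0.08, 0.2264]
tool_rot: [-0.001, -0.105, 0.994, 0.0]
contact_force: [0.4, 0.3, 0.3]
gripper_width: 0.999
grasp_force: 0.0
```

```bash
python3 snap.py w9; python3 - <<'E'
from m import *
f,st=L('w9')
print('rim',circ(f,st,(.5733,.0797),.1,.048,.043,.053,-1),'cartpred',proj(f,[.5733,.0797,.138],st))
u=proj(f,[.5733,.0797,.1],st).astype(int); c=proj(f,[.433,.27,.08],st).astype(int); print(u,c)
def cr(p,h,s):
    x,y=max(p[0]-h,0),max(p[1]-h,0); print('crop',x,y,s/2/h); a=cv2.copyMakeBorder(f['image'],0,100,0,200,0)[y:y+2*h,x:x+2*h]; return cv2.resize(a,(s,s),interpolation=2)
cv2.imwrite('pics/m5.png',np.hstack([cr(u,55,400),cr(c,50,400)]))
E
```

```text
10.95 [0.5747 0.08   0.2264] [0.4 0.3 0.3]
yaw -167.96 j [ 0.01 -0.05  1.72 -0.    1.47 -1.77]
rim (array([0.57368148, 0.0797074 , 0.04832077]), 103, np.int64(81)) cartpred [320.46690669 200.50692189]
[320 188] [539  87]
crop 265 133 3.6363636363636362
crop 489 37 4.0
```

View pics/m5.png

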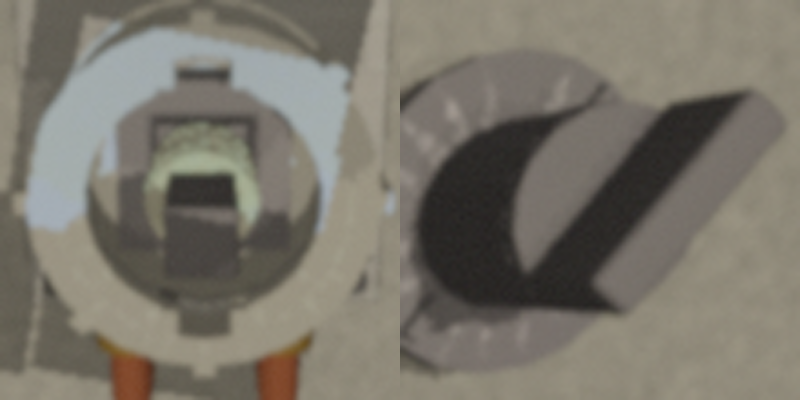

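The cartridge is home: its top square is centred at about (321.1,199.6) against a predicted (320.5,200.5). The cap's bar top face is clear, with crop corners (750,90), (785,120), (628,312) and (593,280). I'll measure the bar.

```bash
python3 - <<'E'
from m import *
ctr={}
for n,uv in (('w7',(580,90)),('w9',(561,87))):
    f,st=L(n); x0,y0=int(uv[0])-50,int(uv[1])-50; S=5
    im=cv2.resize(f['image'][y0:y0+100,x0:x0+100],None,fx=S,fy=S,interpolation=cv2.INTER_CUBIC)
    for tol in (8,12):
        m=flood(im,(250,250),tol); m=cv2.morphologyEx(m,cv2.MORPH_OPEN,np.ones((25,25)))
        k=max(cv2.findContours(m,0,1)[0],key=cv2.contourArea)[:,0]
        w=np.array([plane(f,(p+.5)/S-.5+[x0,y0],.095,st)[:2] for p in k],np.float32)*1000; rc=cv2.minAreaRect(w); print(n,tol,np.round(rc[0],1),np.round(rc[1],1),round(rc[2],1))
    ctr[n]=ray(f,proj(f,[*np.array(rc[0])/1000,.095],st),st)
f,st=L('w2'); ctr['w2']=ray(f,(278+166/2.9556,131+(410-270)/2.9556),st)
f,st=L('w1'); ctr['w1']=ray(f,(223+149/2.9556,203+160/2.9556),st)
print('tri 7,9,2',tri([ctr['w7'],ctr['w9'],ctr['w2']]).round(4),'9,1',tri([ctr['w9'],ctr['w1']]).round(4))
f,st=L('w2'); q=[plane(f,(278+x/2.9556,131+(y-270)/2.9556),.095,st)[:2] for x,y in ((137,488),(175,490),(153,328),(195,334))]
print('w2 bar',np.round(q,4), [np.degrees(np.arctan2(*(q[i+2]-q[i])[::-1])).round(1) for i in (0,1)])
E
```

```text
w7 8 [430.3 281.5] [12.2 53.6] 67.2
w7 12 [430.3 281.6] [12.8 54. ] 66.8
w9 8 [430.5 282.3] [13.3 53.6] 67.0
w9 12 [430.6 282.4] [14.1 54.1] 66.8
tri 7,9,2 [0.4301 0.2821 0.0947] 9,1 [0.4297 0.2834 0.0932]
w2 bar [[0.4541 0.2647]
 [0.4584 0.2774]
 [0.4014 0.2848]
 [0.407  0.2977]] [np.float64(159.1), np.float64(158.4)]
```

The bar centre is (0.4304, 0.2822) with its top at 0.0945, and its line is at 157°. I move above it and align.

>>> move_arm --increments '[14,32.5,0,0,1,14,32.5,0,0,1,14,32.5,0,0,1,14,32.5,0,0,1,14,32.5,0,0,1,14,32.5,0,0,1,15,32.5,0,0,1,0,0,0,0.122,1]'

```text
time: 11.67
tool_pos: [0.4265, 0.2852, 0.2246]
tool_rot: [-0.003, -0.046, 0.999, 0.0]
contact_force: [-0.2, 0.0, -0.3]
gripper_width: 0.998
grasp_force: 0.0
```

>>> move_arm --increments '[0,0,15,0.122,1,0,0,15,0.122,1,0,0,15,0.122,1,0,0,10,0.122,1,0,0,0,0,1,0,0,0,0,1,0,0,0,0,1]'

```text
time: 12.25
tool_pos: [0.4308, 0.2818, 0.1719]
tool_rot: [-0.0, 0.197, 0.98, -0.0]
contact_force: [-0.5, -0.6, 0.3]
gripper_width: 1.0
grasp_force: 0.0
```

```bash
python3 snap.py w10; python3 - <<'E'
from m import *
f,st=L('w10'); u=proj(f,[.4304,.2822,.095],st); print('bar pred',u); M=rot(st['tool_rot'])
print('d tool mm',(M.T@(np.array([.4304,.2822,.071])-st['tool_pos'])*1000).round(1))
x0,y0=int(u[0])-60,int(u[1])-60; S=5
im=cv2.resize(f['image'][y0:y0+120,x0:x0+120],None,fx=S,fy=S,interpolation=2); cv2.imwrite('pics/c10.png',im)
for tol in (8,12,16):
  for du in ((300,300),(300,360),(300,240)):
    m=flood(im,du,tol); m=cv2.morphologyEx(m,cv2.MORPH_OPEN,np.ones((25,25)))
    if m.max()==0: continue
    k=max(cv2.findContours(m,0,1)[0],key=cv2.contourArea)[:,0]
    w=np.array([plane(f,(p+.5)/S-.5+[x0,y0],.095,st)[:2] for p in k],np.float32)*1000; rc=cv2.minAreaRect(w); print(du,tol,np.round(rc[0],1),np.round(rc[1],1),round(rc[2],1))
E
```

```text
12.25 [0.4308 0.2818 0.1719] [-0.5 -0.6  0.3]
yaw 157.24 j [ 0.43 -0.17  1.93 -0.    1.39 -0.74]
bar pred [321.25425447 205.91222347]
d tool mm [  0.4   0.3 100.9]
(300, 300) 8 [428.9 289.1] [24.6 46. ] 35.1
(300, 360) 8 [426.3 286.5] [26.9 45.7] 21.9
(300, 240) 8 [417.5 284.8] [6.5 5.7] 67.2
(300, 300) 12 [427.9 282.6] [38.5 56.7] 38.8
(300, 360) 12 [424.3 284.6] [36.  49.2] 30.7
(300, 240) 12 [417.  284.9] [7. 7.] 67.2
(300, 300) 16 [427.9 287.4] [44.5 64.5] 33.5
(300, 360) 16 [427.9 287.4] [44.1 64. ] 34.8
(300, 240) 16 [416.8 285. ] [7.6 8.2] 67.2
```

View pics/c10.png

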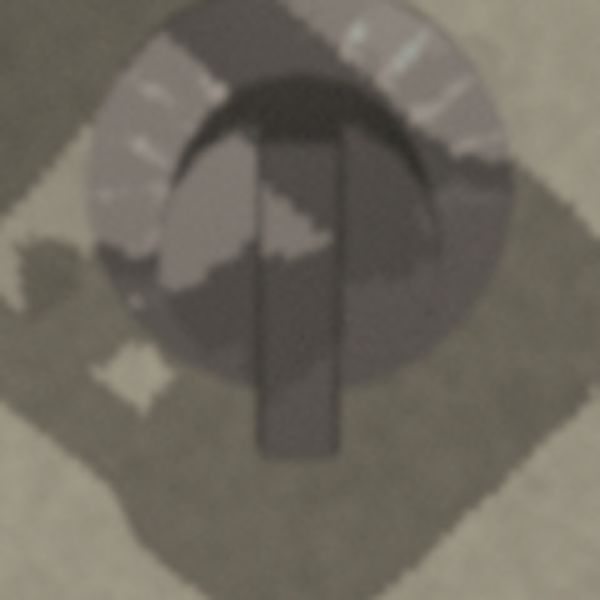

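The bar lies exactly along the image's vertical axis, centred at the predicted pixel, running from crop (300,140) to (300,458). I descend and grip it.

>>> move_arm --increments '[0.4,0.3,25,0,1,0,0,25,0,1,0,0,25,0,1,0,0,16,0,1,0,0,10,0,1,0,0,0,0,1,0,0,0,0,1]'

```text
time: 12.88
tool_pos: [0.4311, 0.2825, 0.0719]
tool_rot: [0.0, 0.198, 0.98, 0.0]
contact_force: [-0.2, 1.2, 0.9]
gripper_width: 1.003
grasp_force: 0.0
```

>>> move_arm --increments '[0,0,0,0,0,0,0,0,0,0,0,0,0,0,0,0,0,0,0,0,0,0,0,0,0,0,0,0,0,0,0,0,0,0,0,0,0,0,0,0]'

```text
time: 13.55
tool_pos: [0.4309, 0.2824, 0.0716]
tool_rot: [0.0, 0.199, 0.98, 0.0]
contact_force: [0.1, -0.5, 1.7]
gripper_width: 0.15
grasp_force: 59.8
```

Gripped at width 0.15 (about 13 mm) with 60 N. I lift, turn to the slot line at 192.4° and carry it over the housing.

>>> move_arm --increments '[0,0,-25,0,0,0,0,-35,0,0,0,0,-35,0,0,0,0,-35,-0.123,0,0,0,-25,-0.123,0,0,0,0,-0.123,0,0,0,0,-0.123,0,0,0,0,-0.124,0]'

```text
time: 14.22
tool_pos: [0.4307, 0.2823, 0.2265]
tool_rot: [0.0, -0.111, 0.994, 0.0]
contact_force: [-0.5, -0.2, -2.4]
gripper_width: 0.147
grasp_force: 59.4
```

>>> move_arm --increments '[-13.7,-32.7,0,0,0,-13.7,-32.7,0,0,0,-13.7,-32.7,0,0,0,-13.7,-32.7,0,0,0,-13.7,-32.7,0,0,0,-13.7,-32.7,0,0,0,-13.8,-32.4,0,0,0,0,0,0,0,0]'

```text
time: 14.88
tool_pos: [0.5757, 0.0748, 0.2254]
tool_rot: [-0.0, -0.105, 0.994, -0.001]
contact_force: [-0.7, 0.2, -1.7]
gripper_width: 0.147
grasp_force: 59.7
```

>>> move_arm --increments '[0,0,0,0,0,0,0,0,0,0,0,0,0,0,0]'

```text
time: 15.13
tool_pos: [0.5728, 0.0805, 0.2257]
tool_rot: [-0.001, -0.108, 0.994, 0.0]
contact_force: [-0.9, 0.5, -1.4]
gripper_width: 0.15
grasp_force: 59.7
```

```bash
python3 snap.py w11; python3 - <<'E'
from m import *
f,st=L('w11'); M=rot(st['tool_rot']); p=st['tool_pos']
print('d tool',(M.T@(np.array([.5737,.0798,.2266])-p)*1000).round(1),'tilt',np.round(M[:2,2],4),st['gripper_width'],st['grasp_force'])
# bar ends along tool x in the image column of the bar: rows where brightness changes
for x in (0.028,-0.028): print('bar end top pred',proj(f,p+M@np.array([.0004+x,0,-(.095-.0716)]),st).round(1))
g=cv2.cvtColor(f['image'],cv2.COLOR_BGR2GRAY)
u=proj(f,p+M@np.array([.028,0,-.0234]),st); c=int(round(u[0])); r=int(u[1]); print(c,r,g[r-14:r+14,c-2:c+3].mean(1).round().astype(int))
# disc edge: front edge at tool x=+45, z: disc top 25mm up
u=proj(f,p+M@np.array([.0454,0,.0716-.025]),st); r=int(u[1]); print('disc front top pred',u.round(1),r,g[r-16:r+16,c-2:c+3].mean(1).round().astype(int))
# lateral extents of disc at dome centre line
for y in (.045,-.045): print('disc side',proj(f,p+M@np.array([.0004,y,.0716-.025]),st).round(1))
E
```

```text
15.1333 [0.5728 0.0805 0.2257] [-0.9  0.5 -1.4]
yaw -167.55 j [ 0.01 -0.05  1.73  0.    1.47 -1.78]
d tool [-0.8 -0.9 -0.9] tilt [-0.0011  0.0003] 0.14969463030901448 59.701087474823
bar end top pred [320.4 222.1]
bar end top pred [320.4 321.9]
320 222 [ 50  51  51  53  51  50  50  49  51  52  53  52  54  63  77  92 102 108
 113 115 116 115 115 107  92  79  75  74]
disc front top pred [320.5 157.9] 157 [140 150 163 171 175 175 175 175 171 163 153 137 108  76  64  66  84 106
 120 117 106 105 114 121 122 122 122 122 121 121 121 121]
disc side [383.  220.1]
disc side [258.  220.1]
```

The bar's end and the disc's edge are where predicted (rows 222 and 158), so the cap hangs straight and centred. I lower it to just above the rim.

>>> move_arm --increments '[-0.8,-0.8,0,0,0,0,0,12,0,0,0,0,12,0,0,0,0,12,0,0,0,0,10,0,0,0,0,4,0,0,0,0,0,0,0,0,0,0,0,0]'

```text
time: 15.85
tool_pos: [0.5743, 0.079, 0.1758]
tool_rot: [-0.0, -0.108, 0.994, 0.0]
contact_force: [0.3, -0.0, -1.5]
gripper_width: 0.154
grasp_force: 59.7
```

```bash
cat > p.py <<'E'
from m import *
st=manip.state(); M=rot(st['tool_rot']); print('d tool',(M.T@(np.array([.5737,.0798,.1536])-st['tool_pos'])*1000).round(1),'yaw',np.degrees(np.arctan2(M[1,0],M[0,0])).round(2)%360,'tilt',np.round(M[:2,2],4),st['contact_force'].round(1),st['ft_torque'].round(2))
E
python3 p.py
```

```text
d tool [ 0.4  0.9 22.2] yaw 192.38 tilt [-0.0009  0.    ] [ 0.3 -0.  -1.5] [ 0.02 -0.04 -0.03]
```

>>> move_arm --increments '[0.4,0.8,0,0,0,0,0,2,0,0,0,0,2,0,0,0,0,2,0,0,0,0,2,0,0,0,0,2,0,0,0,0,2,0,0,0,0,0,0,0]'

```text
time: 16.52
tool_pos: [0.5735, 0.0797, 0.1636]
tool_rot: [-0.001, -0.108, 0.994, 0.0]
contact_force: [-1.1, -0.5, -1.9]
gripper_width: 0.151
grasp_force: 59.7
```

```bash
python3 p.py
```

```text
d tool [-0.2  0.  10. ] yaw 192.39 tilt [-0.0011 -0.    ] [-1.1 -0.5 -1.9] [ 0.02 -0.02  0.01]
```

The lugs are through the slots freely, 10 mm to go.

>>> move_arm --increments '[0,0,2,0,0,0,0,2,0,0,0,0,2,0,0,0,0,2,0,0,0,0,1,0,0,0,0,1,0,0,0,0,1.5,0,0,0,0,0,0,0]'

```text
time: 17.18
tool_pos: [0.5741, 0.0797, 0.1537]
tool_rot: [0.0, -0.108, 0.994, -0.0]
contact_force: [-1.7, -0.7, 2.8]
gripper_width: 0.153
grasp_force: 60.2
```

```bash
python3 p.py
```

```text
d tool [0.3 0.2 0.1] yaw 192.39 tilt [ 0.0003 -0.0002] [-1.7 -0.7  2.8] [-0.06  0.42  0.07]
```

The cap is seated, at its height with light contact. Now I turn it clockwise.

>>> move_arm --increments '[0,0,0,0.05,0,0,0,0,0.1,0,0,0,0,0.1,0,0,0,0,0.1,0,0,0,0,0.1,0,0,0,0,0.1,0,0,0,0,0.1,0,0,0,0,0,0]'

```text
time: 17.85
tool_pos: [0.5743, 0.0799, 0.1537]
tool_rot: [0.001, 0.216, 0.976, 0.0]
contact_force: [-1.5, -0.8, 2.2]
gripper_width: 0.149
grasp_force: 60.2
```

```bash
python3 p.py
```

```text
d tool [ 0.5 -0.4  0.1] yaw 155.07 tilt [0.0013 0.0002] [-1.5 -0.8  2.2] [0.08 0.16 0.03]
```

>>> move_arm --increments '[0,0,0,0.07,0,0,0,0,0.075,0,0,0,0,0,0,0,0,0,0,0,0,0,0,0,0]'

```text
time: 18.27
tool_pos: [0.5744, 0.0798, 0.1536]
tool_rot: [0.001, 0.284, 0.959, 0.0]
contact_force: [-2.4, -0.5, 4.0]
gripper_width: 0.149
grasp_force: 60.6
```

```bash
python3 p.py; python3 snap.py w12; python3 - <<'E'
from m import *
f,st=L('w12'); M=rot(st['tool_rot']); p=st['tool_pos']; g=cv2.cvtColor(f['image'],cv2.COLOR_BGR2GRAY)
print('bar end pred',[proj(f,p+M@np.array([.0284,y,-.0234]),st).round(1) for y in (-.007,.007)])
for n in ('w11','w12'):
    g=cv2.cvtColor(L(n)[0]['image'],cv2.COLOR_BGR2GRAY)
    for r in (214,219,225,229): print(n,r,g[r,300:342:2])
    print(n,g[210:236:2,312],g[210:236:2,320],g[210:236:2,328])
# lug ribs on disc / housing ribs: disc height check, front disc edge row
f,st=L('w12'); g=cv2.cvtColor(f['image'],cv2.COLOR_BGR2GRAY); u=proj(f,p+M@np.array([.0454,0,.0716-.025]),st); r=int(u[1]); print(u.round(1),g[r-14:r+14,320])
E
```

```text
d tool [ 0.6 -0.4  0. ] yaw 146.98 tilt [0.0014 0.0001] [-2.4 -0.5  4. ] [0.13 0.22 0.12]
18.2667 [0.5744 0.0798 0.1536] [-2.4 -0.5  4. ]
yaw 146.98 j [ 0.01  0.01  1.79  0.    1.34 -0.98]
bar end pred [array([305.8, 222. ]), array([336.7, 222. ])]
w11 214 [118 117 115  98  54  50  52  51  52  52  47  51  51  51  51  52  51  81
 115 116 117]
w11 219 [ 76  75  76  68  52  53  50  51  51  53  52  51  51  52  51  49  49  61
 108 117 116]
w11 225 [ 76  77  74  76  98 109 108 109 109 108 108 109 107 108 109 108 105  93
  68  74  74]
w11 229 [ 77  72  73  70  88 108 111 113 115 115 115 115 116 115 115 115 111  94
  72  76  74]
w11 [ 50  52  52  53  54  53  75 102 111 116  95  76  74] [ 51  51  47  52  54  51  78 103 113 116 116  95  74] [ 50  52  51  54  52  54  78 101 112 117 116 111  82]
w12 214 [120 121 123 112  58  53  54  53  53  54  55  54  54  55  52  52  51  68
  97  88 107]
w12 219 [121 120 122  96  56  51  53  55  54  55  52  53  53  52  52  53  51  52
  73  76  76]
w12 225 [ 90  79  76  79 103 109 111 111 112 111 109 111 111 110 109 110 105  87
  73  76  78]
w12 229 [ 78  75  75  83 107 119 120 120 121 117 105  88  87 107 102  87  74  66
  69  78  78]
w12 [ 53  51  54  55  53  54  78 103 115 120 119 108  85] [ 50  52  55  52  51  56  78 104 115 114  91  77  79] [ 51  52  52  48  50  56  77 105 116 115  87  75  76]
[321.  157.8] [103 107 124 155 173 178 178 179 179 179 179 175 162 129 106 114 127 125
 113 108 118 124 125 125 125 125 125 125]
```

The bar is still aligned with the tool, its end edge at row 222 on both sides. The turn is 45.4°, the spring torque reads the expected 0.12 N m, and the grip is 60 N. I hand it in.

```bash
python3 -c "
from plant import manip
print(manip.job_done())"
```

```text
the job is handed in; nothing more can be done
None
```

I plugged the cartridge home, seated the cap on the rim, turned it about 45° clockwise and handed the job in while still gripping at about 60 N; the hand-in gave no verdict.

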